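Fork the pillar, then load the V-mount

ROBOT

A 6-joint arm with a two-finger parallel gripper is mounted at the origin on the work surface. World frame = base frame: x ahead of the robot, y to its left, z up, the work surface at z = 0. Lengths are in m, angles in rad, forces in N, time in s.
With the tool pointing down it reaches from about 0.3 to 0.775 m from the base axis. Payload 14.6 kg.
Tool frame: the origin (TCP) lies between the finger pads; the fingertips stand 22 mm ahead of it and the grasp point (between the pads) lies 3 mm ahead of it (ctrl.tip_reach is the distance from the TCP to the fingertips, in m); z points along the fingers, y is the direction in which the jaws open and shut (so a half turn about z gives the same grasp; the last joint's range is limited). The gripper opens to 94 mm and grips with 3 to 60 N. Pads are 16 mm wide; open, the fingers measure 119 mm over their backs; the gripper's body (75 mm by 177 mm) begins 78 mm behind the grasp point.
Start: joints at [1.27, 0.3, 1.521, -0, 1.321, -0.067], TCP at [0.127, 0.535, 0.227] pointing down, gripper open.
Joint ranges: [-3.03, 3.03], [-0.79, 2.21], [0.23, 2.52], [-1.04, 4.18], [0, 3.07], [-2.55, 2.55]. Speed limits (rad/s): [2.22, 2.22, 2.57, 3.14, 3.14, 3.14].

INTERFACE

Orientations are given as [roll, pitch, yaw] about the fixed x, y, z axes, in that order (R = Rz(yaw) Ry(pitch) Rx(roll)).
In Python, from station import ctrl gives the robot as it stands. The module is installed in compiled form; this text tells all that it offers.
- The arm moves only by the shell command python3 -m creep 'ROWS' [OPENING] [FORCE]. ROWS is a JSON object of lists of equal length, an entry for each row: "xyz": the shift along the tool's x, y, z in mm, a list of three; "spin": the turn about the tool's z in rad. In form: {"xyz": [[tx, ty, tz], ...], "spin": [spin, ...]}. A call has 1 to 5 rows; each row shifts and turns the commanded pose from where the row before left it, along the tool's axes as they then stand; what a row does not reach is not made up. A row lasts 1/8 s, in which the tool goes at most 62.5 mm and 10.7 degrees, less where a joint would pass 70% of its speed; a pose out of reach is approached as far as the arm can. A call with a gripper value outside its range is refused whole. OPENING is the finger opening in mm, from 0 to 94, set as the call begins (- or left out, the last holds). The fingers move at their own pace and stop on an object; FORCE is the grip in N (left out, the last holds). Time passes only in rows, so rows that do not move let the fingers close. It gives the time, the measured TCP pose, the force and the opening at its end, in the units of the state.
- ctrl.get_obs(): the state, without advancing time (a new reading comes with each control period).
- ctrl.camera(name): name is "scene" or "side" or "wrist"; returns the picture (384x512x3 uint8, red, green, blue); there is no depth.
- ctrl.camera_model(name): a dict with "fx", "fy", "cx", "cy" (pixels), "R" (3x3) and "t" (3): a world point X has camera coordinates R X + t. Camera axes: x right, y down, z forward; pixel columns grow to the right and rows downward; lengths in m; the calibration is good to about 2 mm. A picture is of the moment at which its call begins: read the wrist's pose just before it. camera_model takes no time and is no camera call; for the wrist camera it gives the pose at the moment of the call.
- ctrl.hand_in(): hands the job in, once; it reports no verdict.
The state is a dict: "time_s": time; "qpos": joint angles; "joint_vel": joint speeds; "tau": joint torques, N m; "ee_pos": TCP position; "eef_rot": TCP orientation; "force": force on the tool from outside, world axes, zero at the start; "moment": the same for the moment, N m; "grip_width": finger opening in m.
Only numpy, scipy, OpenCV 4.12 (cv2) and the standard library are available. Lean on these libraries where they do the work, as an engineer would, in place of code of your own. Each camera call takes 0.05 s, during which the arm holds its last target.

TASK

On the optical table, slide the red clamping fork flat along the table, without lifting it, so that its open slot goes around the steel pillar of the V-mount and the pillar sits fully home at the bottom of the slot, ready to be bolted down. Then lay the lens barrel with the blue bands across both V-rests of the mount, centred and cradled, lowering it gently rather than dropping it. Leave the yellow-banded barrel in its rest and do not knock over or shove the small black post or the orange screwdriver.

Things in the scene. Friction and masses are not known exactly. Their poses are not given: they have to be found in the camera images.
- fork: Red C-shaped plate, loose, flat, 128 long x 72 wide x 12 thick, 0.2 kg, slides easily (1-2 N). Origin: underside, where the pillar axis stands when fully home; +x out of the mouth, z up. Slot 24 wide, bottom at x=-10, flared to 44 at the mouth; prong tips x=+40; straight back edge x=-88 (72 wide). Starts with its mouth roughly facing the pillar, 100-155 short of it.
- mount: V-mount, fixed: steel pillar, dia 20, up to z=75; black bar 100 (x) x 24, top z=85; two 10 thick V-rests at x=+-38 with 90 deg grooves along x (bottom z=96, flanks up to z=120 at y=+-24). Origin: pillar axis at table level, z up. Cradled barrel: axis along x, y=0, z=117. Between the rests 66 is free for fingers, down to the bar.
- barrel_blue: Grey lens barrel with a wide blue band near each end, loose, a plain cylinder 30 in diameter, 110 long, about 120 g. Origin: its centre; x is its axis (y and z turn as it rolls). It lies in one of the two places of the rest with its axis at z = 37 and can be taken across its middle from above.
- barrel_yellow: The same barrel with yellow bands, in the other place of the rest; to be left there.
- rest: Grey barrel rest, fixed: base 110 (x) x 150 (y) x 5, two cross ribs 12 wide at x=+-38, top z=22, lips to z=28. Origin: centre of underside. Barrels lie along its x at y=-40 and y=+40; between the ribs 64 is free for fingers down to z=5.
- post: Bystander: small black post holder 25 in diameter, 62 high, loose, standing beyond the V-mount (on the side away from the fork), 85 to 100 from the pillar axis. Origin: centre of the underside.
- driver: Bystander: orange-handled screwdriver about 130 long, loose, lying beside the fork on the robot side, roughly parallel to it. Origin: under its middle; x along it, the tip to +x.
Not all that is in view belongs to the job. Leave any green look-alike of the fork alone.

How it is judged:
By the outcome, as a careful person would: the job done as asked, in the order asked, and still so for the second after the job is handed in, with the robot touching nothing.
It also fails if it takes over 67 s, if anything falls off the work surface, if the arm or the gripper's body presses on something with over 40 N, if the wrist force passes 120 N, or if a joint passes its speed limit or range.

## Working session

There is one attempt and no reset: what is moved stays moved. The work goes in short steps, Python scripts to look and compute and a shell command to move; the robot and the scene stay as the last step left them, time stands still between calls to the robot, and variables do not carry over. Pictures are saved under pics/ and viewed, and the job is handed in when it is done.

```bash
mkdir -p pics; ls; cat > h.py <<'E'
import numpy as np, cv2
from station import ctrl
def ray(m,u,v):
    R=np.array(m["R"]);t=np.array(m["t"])
    d=R.T@np.array([(u-m["cx"])/m["fx"],(v-m["cy"])/m["fy"],1]);return -R.T@t,d
def onz(m,u,v,z):
    o,d=ray(m,u,v);return o+d*(z-o[2])/d[2]
def proj(m,X):
    c=np.array(m["R"])@np.array(X)+np.array(m["t"]);return m["fx"]*c[0]/c[2]+m["cx"],m["fy"]*c[1]/c[2]+m["cy"]
def snap(n,f):
    m=ctrl.camera_model(n);im=np.array(ctrl.camera(n));cv2.imwrite("pics/"+f+".png",im[:,:,::-1]);return m,im
E
python3 - <<'E'
from h import *
for n in("scene","side","wrist"):
    m,i=snap(n,n+"0");print(n,m)
print(ctrl.get_obs())
E
```

```text
pics
scene {'fx': 434.9431348124416, 'fy': 434.9431348124416, 'cx': 259.3406615428998, 'cy': 188.52984464159286, 'R': array([[-0.0629191 ,  0.99795834,  0.01097014],
       [ 0.83108451,  0.05847766, -0.5530632 ],
       [-0.55257554, -0.02568112, -0.83306708]]), 't': array([-0.00460238, -0.37588426,  1.31665135])}
side {'fx': 357.1375417999838, 'fy': 357.1375417999838, 'cx': 257.0633076011933, 'cy': 187.99987106513882, 'R': array([[-0.99995653, -0.00862367,  0.00354531],
       [-0.00846075,  0.67943578, -0.73368619],
       [ 0.00391825, -0.7336843 , -0.67947921]]), 't': array([0.45642875, 0.02041282, 0.77033666])}
wrist {'fx': 339.8859484117308, 'fy': 339.8859484117308, 'cx': 255.07602364173613, 'cy': 191.6730872096566, 'R': array([[ 0.23146917,  0.97284096, -0.00157719],
       [ 0.93926058, -0.22305648,  0.26083592],
       [ 0.25340006, -0.06185687, -0.96538186]]), 't': array([-0.55022655, -0.02716242,  0.39042715])}
{'time_s': 0.15, 'qpos': array([ 1.27042201e+00,  3.00331512e-01,  1.52135982e+00, -1.83594003e-05,
        1.32071316e+00, -6.65687885e-02]), 'joint_vel': array([ 8.14209025e-04, -2.45500450e-03, -2.51401118e-03, -1.15418742e-03,
       -9.64440633e-04,  1.65891437e-05]), 'tau': array([ 2.23170136e-03, -5.31969488e+01, -3.52818954e+01,  7.08762417e-02,
        2.37277045e-02, -7.90930653e-05]), 'ee_pos': array([0.12736948, 0.53489041, 0.2270565 ]), 'eef_rot': array([-3.14078143e+00, -3.62579716e-05,  2.90779166e+00]), 'force': array([-0.3075566 ,  0.37106386,  0.09339174]), 'moment': array([-0.03202324, -0.05629332, -0.06663781]), 'grip_width': 0.09377846714493507}
```

View pics/scene0.png

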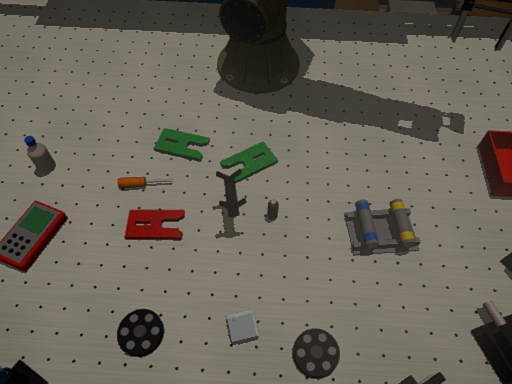

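View pics/side0.png

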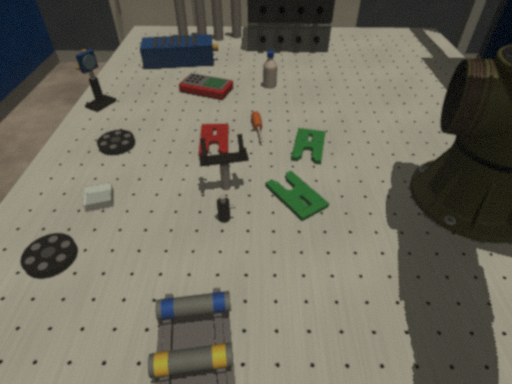

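View pics/wrist0.png

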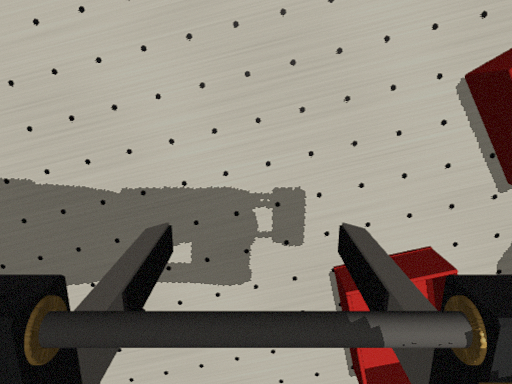

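Scene view: red fork at about (155,224) with its mouth to the right, V-mount at (231,195) with pillar base near (231,232), post at (272,209), driver at (145,182). The rest is at (382,228), with the blue barrel on the left (367,224).

```bash
python3 - <<'E'
from h import *
m=ctrl.camera_model("scene");im=cv2.imread("pics/scene0.png");
cv2.imwrite("pics/c1.png",cv2.resize(im[160:250,110:300],None,fx=4,fy=4,interpolation=cv2.INTER_CUBIC))
cv2.imwrite("pics/c2.png",cv2.resize(im[190:265,335:430],None,fx=6,fy=6,interpolation=cv2.INTER_CUBIC))
s=cv2.imread("pics/side0.png");cv2.imwrite("pics/c3.png",cv2.resize(s[110:230,180:340],None,fx=4.5,fy=4.5,interpolation=cv2.INTER_CUBIC))
hsv=cv2.cvtColor(im,cv2.COLOR_BGR2HSV)
r=(((hsv[...,0]<6)|(hsv[...,0]>174))&(hsv[...,1]>150)&(hsv[...,2]>60)).astype(np.uint8)
r[:200]=0;r[250:]=0;r[:,:110]=0;r[:,200:]=0
c=max(cv2.findContours(r,0,2)[0],key=cv2.contourArea)
P=cv2.approxPolyDP(c,2,True)[:,0]
for p in P: print(p,onz(m,*p,.012).round(4)[:2])
for n in("blue","yellow"):
    hh=(105,130) if n=="blue" else (20,33)
    k=((hsv[...,0]>=hh[0])&(hsv[...,0]<=hh[1])&(hsv[...,1]>120)&(hsv[...,2]>60)).astype(np.uint8);k[:190]=0;k[:,:340]=0;k[260:]=0;k[:,425:]=0
    nn,l,st,ce=cv2.connectedComponentsWithStats(k)
    for i in range(1,nn):
        if st[i,4]>10: print(n,st[i],ce[i],onz(m,*ce[i],.048)[:2])
E
```

```text
[129 211] [ 0.542  -0.2658]
[125 236] [ 0.607  -0.2599]
[181 236] [ 0.5984 -0.1346]
[181 232] [ 0.5883 -0.1362]
[176 228] [ 0.5789 -0.1492]
[162 228] [ 0.5811 -0.1809]
[160 221] [ 0.5634 -0.1889]
[164 218] [ 0.5549 -0.1812]
[178 218] [ 0.5527 -0.149 ]
[183 215] [ 0.544  -0.1388]
[183 210] [ 0.5306 -0.1409]
blue [359 203  10   7  57] [363.29824561 205.71929825] [0.51196089 0.27269527]
blue [366 232  11   8  72] [370.70833333 235.41666667] [0.58685971 0.28357267]
yellow [391 201  14  10  91] [397.10989011 205.3956044 ] [0.50573202 0.34963395]
yellow [400 231  14  10 102] [406.34313725 235.14705882] [0.58086078 0.36123172]
```

View pics/c1.png

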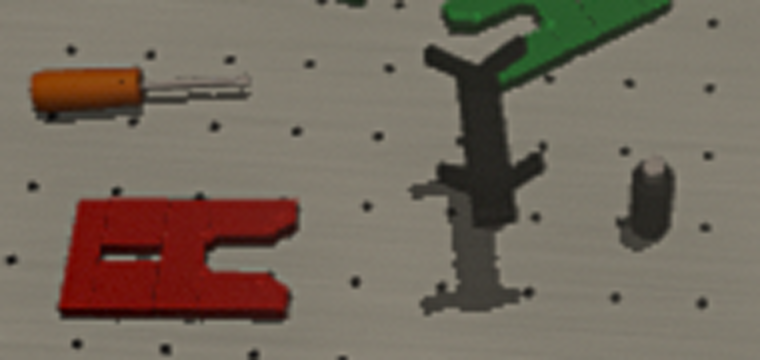

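View pics/c2.png

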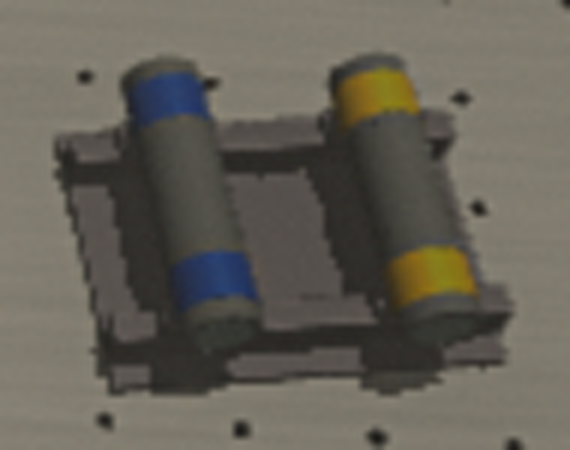

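View pics/c3.png

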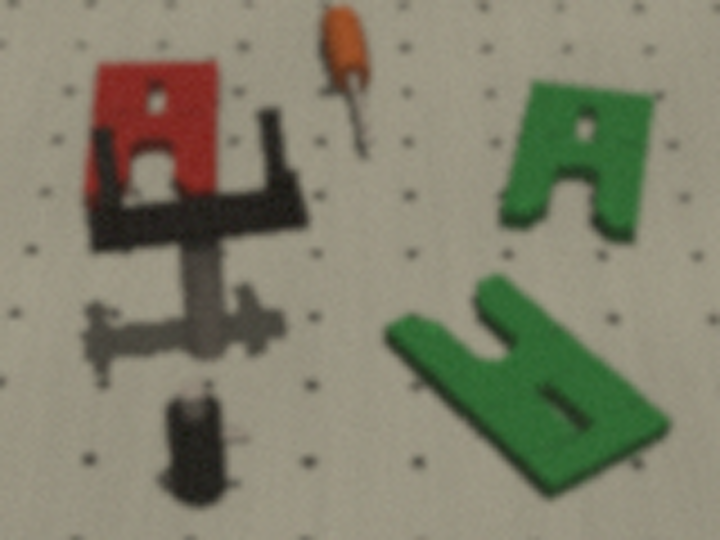

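```bash
python3 - <<'E'
from h import *
from scipy.spatial.transform import Rotation as Ro
m=ctrl.camera_model("wrist");o=ctrl.get_obs()
R=Ro.from_euler("xyz",o["eef_rot"]).as_matrix()
c=-m["R"].T@m["t"]
print("cam in tool",R.T@(c-o["ee_pos"]),"cam axes in tool (cols x,y,z)\n",(R.T@m["R"].T).round(3))
s=ctrl.camera_model("scene")
f=lambda x,y:((x+.5)/4-.5+110,(y+.5)/4-.5+160)
for n,p,z in[("bar near end",(494,214),.085),("bar far end",(478,75),.085),("post top",(653,163),.062),("drv handle",(33,85),.02),("drv tip",(248,88),.005),("fork B1",(79,200),.012),("B2",(61,307),.012),("T2",(290,308),.012),("T1",(298,201),.012)]:
    print(n,onz(s,*f(*p),z).round(3))
E
```

```text
cam in tool [ 0.07572032  0.00085197 -0.15614818] cam axes in tool (cols x,y,z)
 [[ 0.    -0.965 -0.261]
 [ 1.     0.    -0.001]
 [ 0.001 -0.261  0.965]]
bar near end [ 0.573 -0.016  0.085]
bar far end [ 0.484 -0.034  0.085]
post top [0.521 0.067 0.062]
drv handle [ 0.465 -0.309  0.02 ]
drv tip [ 0.448 -0.183  0.005]
fork B1 [ 0.538 -0.266  0.012]
B2 [ 0.608 -0.26   0.012]
T2 [ 0.6   -0.132  0.012]
T1 [ 0.53  -0.138  0.012]
```

```bash
cat >> h.py <<'E'
from scipy.spatial.transform import Rotation as Ro
def go(x,y,z,yaw=None):
    o=ctrl.get_obs();R=Ro.from_euler("xyz",o["eef_rot"]).as_matrix();d=R.T@(np.array([x,y,z])-o["ee_pos"])*1e3
    print("at",o["ee_pos"].round(4),"yaw",o["eef_rot"].round(4),"t",round(o["time_s"],2),"F",o["force"].round(1),"g",round(o["grip_width"]*1e3,1))
    print("tool shift mm",d.round(1),"norm",np.linalg.norm(d).round(1),"spin",None if yaw is None else round((o["eef_rot"][2]-yaw+np.pi)%(2*np.pi)-np.pi,3))
E
python3 -c "
from h import *
go(.55,-.13,.25,1.66)"
```

```text
at [0.1274 0.5349 0.2271] yaw [-3.1408 -0.      2.9078] t 0.15 F [-0.3  0.4  0.1] g 93.8
tool shift mm [-565.2 -548.9  -22.5] norm 788.2 spin 1.248
```

```bash
python3 -m creep '{"xyz":[[-38,-37,-1.5],[-38,-37,-1.5],[-38,-37,-1.5],[-38,-37,-1.5],[-38,-37,-1.5]],"spin":[0,0,0,0,0]}' 94
python3 -m creep '{"xyz":[[-38,-37,-1.5],[-38,-37,-1.5],[-38,-37,-1.5],[-38,-37,-1.5],[-38,-37,-1.5]],"spin":[0,0,0,0,0]}'
python3 -m creep '{"xyz":[[-38,-37,-1.5],[-38,-37,-1.5],[-38,-37,-1.5],[-38,-37,-1.5],[-33,-30,-1.5]],"spin":[0,0,0,0,0]}'
python3 -m creep '{"xyz":[[0,0,0],[0,0,0],[0,0,0],[0,0,0],[0,0,0]],"spin":[0.18,0.18,0.18,0.18,0.18]}'
python3 -m creep '{"xyz":[[0,0,0],[0,0,0],[0,0,0],[0,0,0]],"spin":[0.18,0.17,0,0]}'
python3 - <<'E'
from h import *
go(.55,-.13,.25,1.66)
snap("wrist","w1")
E
```

```text
time_s: 0.78
ee_pos: [0.2699, 0.3095, 0.235]
eef_rot: [3.142, 0.0, 2.908]
force: [1.3, -0.6, -0.3]
grip_width: 0.0946
time_s: 1.4
ee_pos: [0.412, 0.0854, 0.2426]
eef_rot: [3.141, 0.0, 2.908]
force: [0.2, 1.1, 0.3]
grip_width: 0.0941
time_s: 2.02
ee_pos: [0.5507, -0.1308, 0.2497]
eef_rot: [3.142, -0.0, 2.907]
force: [-0.9, 1.0, 1.0]
grip_width: 0.0944
time_s: 2.65
ee_pos: [0.55, -0.129, 0.2497]
eef_rot: [-3.141, -0.0, 2.002]
force: [0.5, 0.0, -0.7]
grip_width: 0.0941
time_s: 3.15
ee_pos: [0.55, -0.1289, 0.2498]
eef_rot: [-3.141, -0.0, 1.662]
force: [0.2, 1.2, 0.5]
grip_width: 0.0939
at [ 0.55   -0.1289  0.2498] yaw [-3.1413e+00 -1.0000e-04  1.6617e+00] t 3.15 F [0.2 1.2 0.5] g 93.9
tool shift mm [-1.1 -0.1 -0.2] norm 1.1 spin 0.002
```

View pics/w1.png

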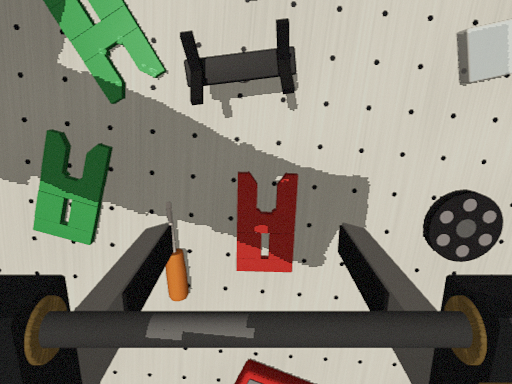

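Wrist view: fork corners near (238,172), (297,174), (237,270), (293,272); mount bar centred near (241,68) with rests at (193,68) and (286,57); driver at (175,255).

```bash
python3 - <<'E'
import cv2
im=cv2.imread("pics/w1.png")
cv2.imwrite("pics/w1a.png",cv2.resize(im[10:125,170:310],None,fx=5.5,fy=5.2,interpolation=cv2.INTER_CUBIC)[:598])
cv2.imwrite("pics/w1b.png",cv2.resize(im[160:280,215:315],None,fx=5,fy=5,interpolation=cv2.INTER_CUBIC))
E
```

```text
(no output)
```

View pics/w1a.png

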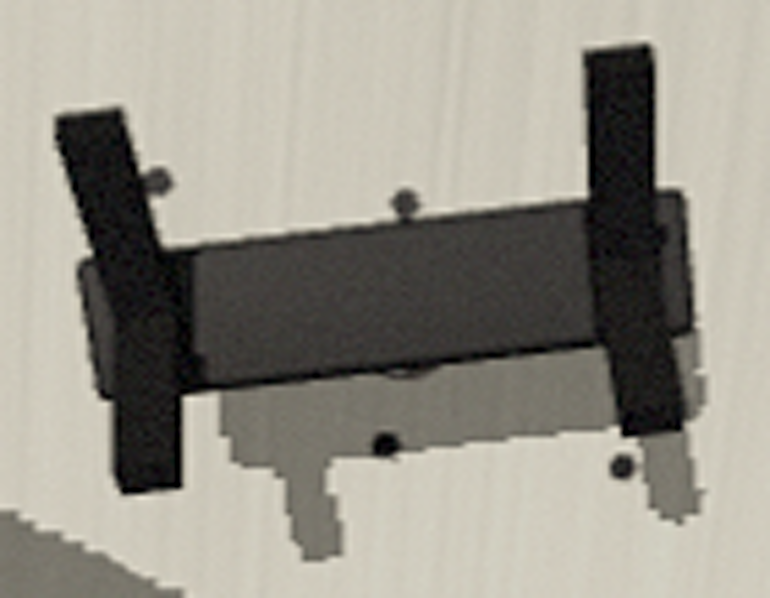

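View pics/w1b.png

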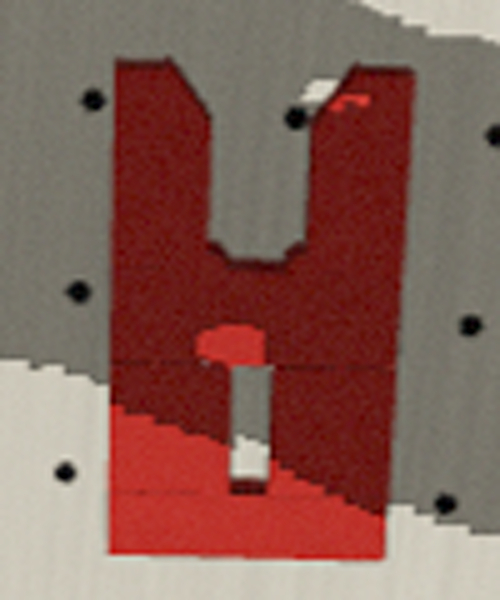

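```bash
python3 - <<'E'
from h import *
m=ctrl.camera_model("wrist")
A=lambda x,y:((x+.5)/5.5-.5+170,(y+.5)/5.2-.5+10)
B=lambda x,y:((x+.5)/5-.5+215,(y+.5)/5-.5+160)
# rests at z .120: left far, left near, right far, right near
r=[np.mean([onz(m,*A(*p),.12) for p in q],axis=0)[:2] for q in ([(56,119),(123,109)],[(119,492),(182,487)],[(585,51),(651,45)],[(622,436),(685,429)])]
print(np.round(r,4)); c=np.mean(r,axis=0);print("centre",c)
d=(r[2]+r[3]-r[0]-r[1])/2;print("sep",np.linalg.norm(d),"bar yaw",np.degrees(np.arctan2(d[1],d[0])))
for q in(r[0]-r[1],r[2]-r[3]):print("len",np.linalg.norm(q),np.degrees(np.arctan2(q[1],q[0])))
# bar corners z .085
b=[onz(m,*A(*p),.085)[:2] for p in((80,263),(103,398),(682,191),(690,333))];print(np.round(b,4),np.mean(b,axis=0))
f={k:onz(m,*B(*p),.012)[:2] for k,p in dict(T1=(115,59),T2=(414,69),B1=(109,553),B2=(384,559)).items()}
print({k:v.round(4) for k,v in f.items()})
bm=(f["B1"]+f["B2"])/2;tm=(f["T1"]+f["T2"])/2
a=tm-bm;L=np.linalg.norm(a);a/=L;print("fork len",L,"w",np.linalg.norm(f["B1"]-f["B2"]),np.linalg.norm(f["T1"]-f["T2"]),"dir",np.degrees(np.arctan2(a[1],a[0])),"origin",(bm+tm)/2+a*.024)
s=ctrl.camera_model("side")
x,y=c
print("proj pillar base side",proj(s,[x,y,0]),proj(s,[x,y,.075]))
E
```

```text
[[ 0.4855 -0.0069]
 [ 0.4965 -0.0601]
 [ 0.5585  0.0087]
 [ 0.5698 -0.0449]]
centre [ 0.52758615 -0.02579042]
sep 0.07472227020554775 bar yaw 11.913951708474134
len 0.05440950178994938 101.68756385347172
len 0.05479635796309357 101.82300763087594
[[ 0.4778 -0.0247]
 [ 0.4824 -0.0464]
 [ 0.573  -0.0046]
 [ 0.577  -0.0271]] [ 0.52754128 -0.02568991]
{'T1': array([ 0.5303, -0.136 ]), 'T2': array([ 0.601, -0.132]), 'B1': array([ 0.5387, -0.2647]), 'B2': array([ 0.609 , -0.2601])}
fork len 0.1286873145628014 w 0.07051371377245853 0.07079570205001398 dir 93.66739277770206 origin [ 0.568206   -0.17425117]
proj pillar base side (np.float64(225.05960606524945), np.float64(187.28955348214325)) (np.float64(222.98498551838338), np.float64(160.69697334619886))
```

```bash
python3 -m creep '{"xyz":[[0,0,0],[0,0,0]],"spin":[0.027,0]}'; python3 -c "
from h import *
go(.573,-.249,.06,1.635)"
```

```text
time_s: 3.45
ee_pos: [0.5501, -0.129, 0.2499]
eef_rot: [-3.142, -0.0, 1.631]
force: [0.7, 0.7, 0.2]
grip_width: 0.094
at [ 0.5501 -0.129   0.2499] yaw [-3.1416 -0.      1.6309] t 3.45 F [0.7 0.7 0.2] g 94.0
tool shift mm [-121.2   15.7  189.9] norm 225.9 spin -0.004
```

```bash
python3 -m creep '{"xyz":[[-40,5,10],[-41,5,40],[-40,5.7,50],[0,0,50],[0,0,40]],"spin":[0,0,0,0,0]}'
python3 -m creep '{"xyz":[[0,0,15],[0,0,12],[0,0,8],[0,0,0]],"spin":[0,0,0,0]}'
python3 - <<'E'
from h import *
go(.573,-.249,.025,1.635)
snap("wrist","w2")
E
```

```text
time_s: 4.08
ee_pos: [0.5722, -0.248, 0.059]
eef_rot: [-3.14, -0.001, 1.631]
force: [-0.1, 0.2, -0.5]
grip_width: 0.094
time_s: 4.58
ee_pos: [0.573, -0.2477, 0.0267]
eef_rot: [3.141, 0.0, 1.631]
force: [0.9, 0.5, 0.0]
grip_width: 0.0938
at [ 0.573  -0.2477  0.0267] yaw [3.1412e+00 2.0000e-04 1.6310e+00] t 4.58 F [0.9 0.5 0. ] g 93.8
tool shift mm [-1.3 -0.1  1.7] norm 2.1 spin -0.004
```

View pics/w2.png

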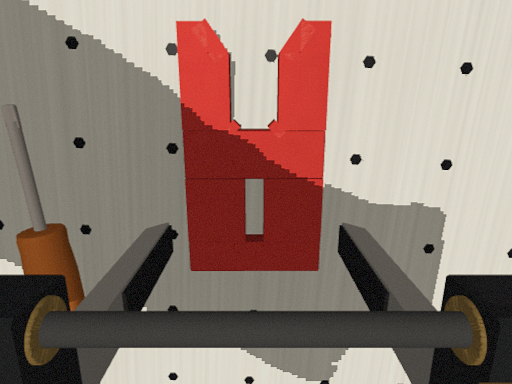

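Fork is centred between the fingers (edges at x≈190–320, fingers at 170 and 340). Close gently.

```bash
python3 -m creep '{"xyz":[[-1,0,1.5],[0,0,0],[0,0,0],[0,0,0],[0,0,0]],"spin":[0,0,0,0,0]}' 60 15
python3 - <<'E'
from h import *
go(.573,-.249,.025,1.635)
m,im=snap("wrist","w3")
E
```

```text
time_s: 5.25
ee_pos: [0.5729, -0.2488, 0.0251]
eef_rot: [3.141, 0.0, 1.631]
force: [-0.5, 0.4, 2.8]
grip_width: 0.0719
at [ 0.5729 -0.2488  0.0251] yaw [3.1414e+00 3.0000e-04 1.6308e+00] t 5.25 F [-0.5  0.4  2.8] g 71.9
tool shift mm [-0.2  0.1  0.1] norm 0.2 spin -0.004
```

View pics/w3.png

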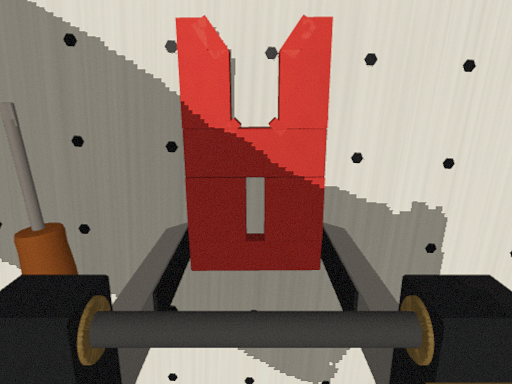

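```bash
python3 - <<'E'
from h import *
m=ctrl.camera_model("wrist");o=ctrl.get_obs();R=Ro.from_euler("xyz",o["eef_rot"]).as_matrix()
for n,p in dict(backL=(190.5,270.5),backR=(321,269.5),slotbot=(255,127),tipL=(177,17),tipR=(331.5,16)).items():
    print(n,(R.T@(onz(m,*p,.012)-o["ee_pos"])*1e3).round(1))
E
```

```text
backL [-14.2 -35.3  13.1]
backR [-13.6  36.4  13.1]
slotbot [63.6  0.1 13.1]
tipL [112.6 -35.2  13. ]
tipR [113.1  34.8  13.1]
```

```bash
python3 -c "
from h import *
go(.558,-.1713,.025,1.777)"
```

```text
at [ 0.5729 -0.2488  0.0251] yaw [3.1414e+00 2.0000e-04 1.6308e+00] t 5.3 F [-1.4  0.6  3.4] g 72.0
tool shift mm [ 78.3 -10.2   0.1] norm 78.9 spin -0.146
```

```bash
python3 -m creep '{"xyz":[[10,-1.5,0],[14,-2,0],[14,-2,0],[14,-2,0],[14,-2,0]],"spin":[0,0,0,0,0]}'
python3 -m creep '{"xyz":[[12.3,-0.7,0],[0,0,0],[0,0,0],[0,0,0],[0,0,0]],"spin":[0,-0.05,-0.05,-0.046,0]}'
python3 - <<'E'
from h import *
go(.5427,-.0978,.025,1.777)
m,im=snap("wrist","w4")
o=ctrl.get_obs();R=Ro.from_euler("xyz",o["eef_rot"]).as_matrix()
P=np.array([.5276,-.0258,0]);print("pillar in tool",(R.T@(P-o["ee_pos"])*1e3).round(1))
E
```

```text
time_s: 5.92
ee_pos: [0.5593, -0.1824, 0.0251]
eef_rot: [3.141, 0.0, 1.631]
force: [1.0, -4.2, 6.2]
grip_width: 0.0718
time_s: 6.55
ee_pos: [0.5581, -0.1699, 0.0251]
eef_rot: [3.141, -0.001, 1.778]
force: [1.3, 1.1, 7.3]
grip_width: 0.0718
at [ 0.5581 -0.1699  0.0251] yaw [ 3.1412e+00 -8.0000e-04  1.7779e+00] t 6.55 F [1.3 1.1 7.3] g 71.8
tool shift mm [73.7 -0.2  0.1] norm 73.7 spin 0.001
pillar in tool [147.2  -0.3  25.2]
```

View pics/w4.png

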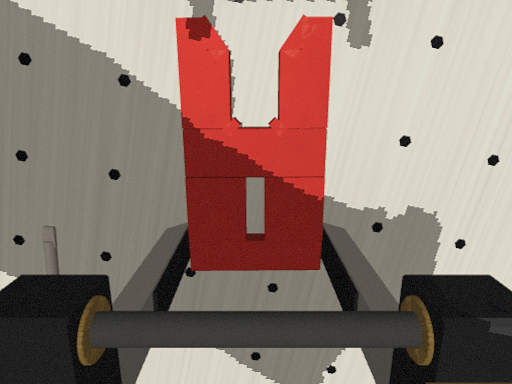

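```bash
python3 -m creep '{"xyz":[[9,0,0],[9,0,0],[9,0,0],[9,0,0],[9,0,0]],"spin":[0,0,0,0,0]}'
python3 -m creep '{"xyz":[[6,0,0],[6,0,0],[5,0,0],[4,0,0],[0,0,0]],"spin":[0,0,0,0,0]}'
python3 - <<'E'
from h import *
go(.5427,-.0978,.025,1.777)
m,im=snap("wrist","w5");snap("side","s5");snap("scene","sc5")
s=cv2.imread("pics/side"+"5.png") if 0 else cv2.imread("pics/s5.png");cv2.imwrite("pics/s5c.png",cv2.resize(s[110:230,160:320],None,fx=4.5,fy=4.5,interpolation=cv2.INTER_CUBIC))
E
```

```text
time_s: 7.22
ee_pos: [0.5487, -0.1265, 0.0251]
eef_rot: [3.141, 0.001, 1.777]
force: [1.5, -5.3, 5.3]
grip_width: 0.0716
time_s: 7.85
ee_pos: [0.5444, -0.1057, 0.025]
eef_rot: [3.141, -0.0, 1.777]
force: [0.8, -0.9, 7.2]
grip_width: 0.0713
at [ 0.5444 -0.1057  0.025 ] yaw [ 3.1414e+00 -1.0000e-04  1.7771e+00] t 7.85 F [ 0.8 -0.9  7.2] g 71.3
tool shift mm [ 8. -0.  0.] norm 8.0 spin 0.0
```

View pics/w5.png

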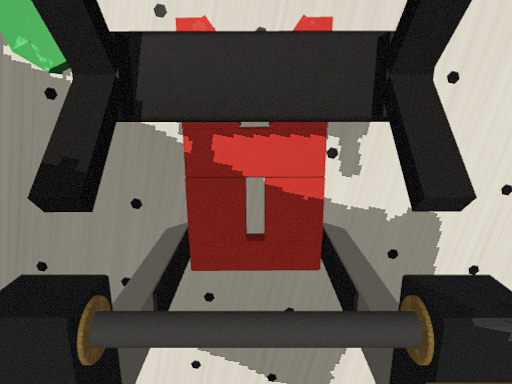

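View pics/s5c.png

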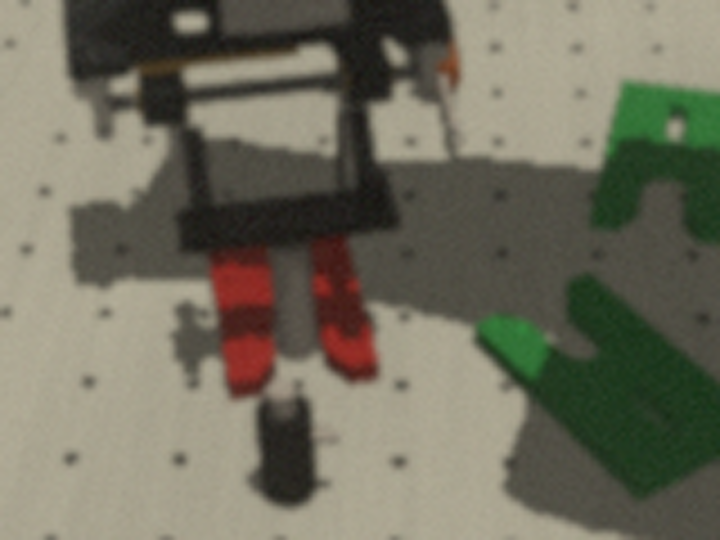

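```bash
python3 -m creep '{"xyz":[[2,0,0],[2,0,0],[2,0,0],[1,0,0],[0,0,0]],"spin":[0,0,0,0,0]}'
python3 -m creep '{"xyz":[[1,0,0],[0.5,0,0],[0,0,0]],"spin":[0,0,0]}'
python3 -m creep '{"xyz":[[0.5,0,0],[0.5,0,0],[0,0,0]],"spin":[0,0,0]}'
```

```text
time_s: 8.62
ee_pos: [0.543, -0.0992, 0.0251]
eef_rot: [3.141, 0.0, 1.777]
force: [0.5, -3.8, 6.3]
grip_width: 0.0717
time_s: 9.0
ee_pos: [0.5427, -0.0978, 0.0251]
eef_rot: [3.141, 0.0, 1.777]
force: [1.6, -4.6, 5.7]
grip_width: 0.0715
time_s: 9.38
ee_pos: [0.5425, -0.0969, 0.025]
eef_rot: [3.141, 0.0, 1.777]
force: [1.3, -4.8, 5.8]
grip_width: 0.0718
```

```bash
python3 -m creep '{"xyz":[[0.5,0,0],[0.5,0,0],[0,0,0]],"spin":[0,0,0]}'
python3 -m creep '{"xyz":[[0.5,0,0],[0.5,0,0],[0,0,0]],"spin":[0,0,0]}'
python3 - <<'E'
from h import *
go(.5427,-.0978,.025,1.777)
m,im=snap("wrist","w6");m2,_=snap("side","s6")
s=cv2.imread("pics/s6.png");cv2.imwrite("pics/s6c.png",cv2.resize(s[110:230,160:320],None,fx=4.5,fy=4.5,interpolation=cv2.INTER_CUBIC))
E
```

```text
time_s: 9.75
ee_pos: [0.5424, -0.0963, 0.0251]
eef_rot: [3.141, 0.001, 1.777]
force: [1.7, -8.9, 5.1]
grip_width: 0.0715
time_s: 10.12
ee_pos: [0.5424, -0.0961, 0.0251]
eef_rot: [3.141, 0.002, 1.777]
force: [2.2, -14.0, 3.4]
grip_width: 0.072
at [ 0.5424 -0.0961  0.0251] yaw [3.1407e+00 2.4000e-03 1.7770e+00] t 10.12 F [  2.2 -14.    3.4] g 72.0
tool shift mm [-1.7 -0.   0.1] norm 1.8 spin -0.0
```

View pics/w6.png

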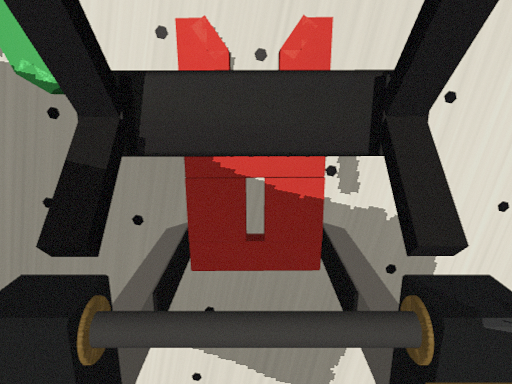

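View pics/s6c.png

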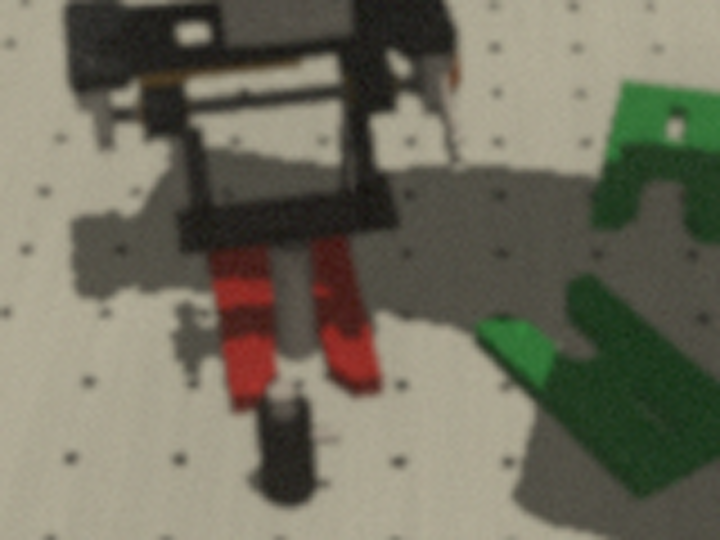

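```bash
python3 -m creep '{"xyz":[[-0.6,0,0],[0,0,0]],"spin":[0,0]}' 
python3 -m creep '{"xyz":[[0,0,0],[0,0,0],[0,0,0],[0,0,0]],"spin":[0,0,0,0]}' 94
python3 - <<'E'
from h import *
go(.5427,-.0978,.25,1.777)
m,im=snap("wrist","w7")
E
```

```text
time_s: 10.48
ee_pos: [0.5424, -0.0962, 0.025]
eef_rot: [3.141, 0.001, 1.777]
force: [2.4, -10.5, 3.7]
grip_width: 0.0716
time_s: 10.98
ee_pos: [0.5421, -0.0956, 0.0247]
eef_rot: [-3.141, -0.0, 1.777]
force: [-0.1, 0.1, 0.3]
grip_width: 0.0938
at [ 0.5421 -0.0956  0.0247] yaw [-3.1413e+00 -3.0000e-04  1.7769e+00] t 10.97 F [-0.1  0.1  0.3] g 93.8
tool shift mm [-2.200e+00  1.000e-01 -2.253e+02] norm 225.3 spin -0.0
```

View pics/w7.png

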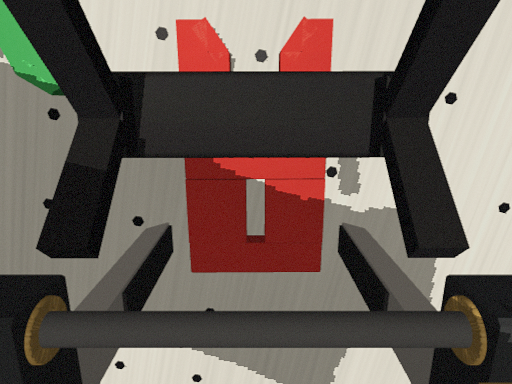

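```bash
python3 -m creep '{"xyz":[[0,0,-20],[0,0,-45],[0,0,-50],[0,0,-50],[0,0,-50]],"spin":[0,0,0,0,0]}'
python3 - <<'E'
from h import *
m,im=snap("wrist","w8");m2,_=snap("side","s8")
s=cv2.imread("pics/s8.png");cv2.imwrite("pics/s8c.png",cv2.resize(s[110:230,160:320],None,fx=4.5,fy=4.5,interpolation=cv2.INTER_CUBIC))
go(.549,.278,.25,.145)
E
```

```text
time_s: 11.65
ee_pos: [0.542, -0.0958, 0.2416]
eef_rot: [3.142, -0.0, 1.777]
force: [0.1, 0.0, -0.9]
grip_width: 0.0942
at [ 0.5437 -0.0962  0.2454] yaw [3.1338 0.0036 1.7768] t 11.75 F [ 0.1 -0.2 -0.3] g 93.8
tool shift mm [365.2  81.7  -5.3] norm 374.2 spin 1.632
```

View pics/w8.png

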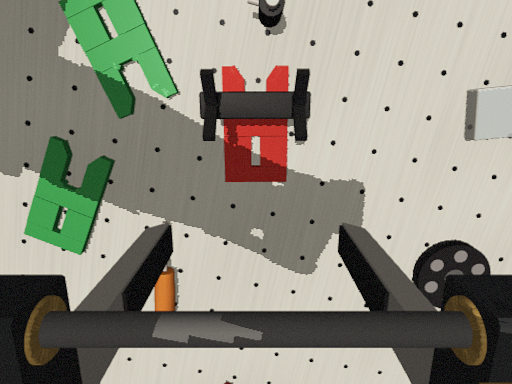

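View pics/s8c.png

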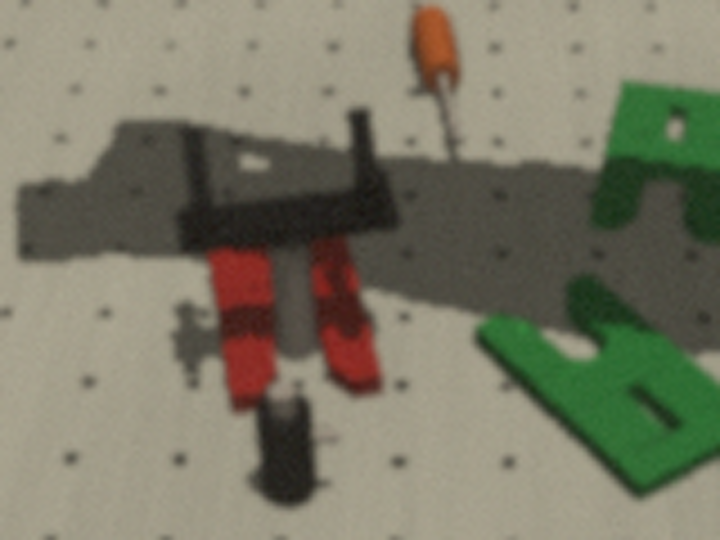

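```bash
python3 - <<'E'
from h import *
m,im=snap("wrist","w9")
h=cv2.cvtColor(im,cv2.COLOR_RGB2HSV);r=(((h[...,0]<6)|(h[...,0]>174))&(h[...,1]>130)&(h[...,2]>40)).astype(np.uint8);r[195:]=0
c=np.vstack([k for k in cv2.findContours(r,0,2)[0] if cv2.contourArea(k)>15])
P=cv2.boxPoints(cv2.minAreaRect(c));W=np.array([onz(m,*p,.012)[:2] for p in P]);print(P.round(1),W.round(4))
W=W[np.argsort(W[:,1])];b=W[:2].mean(0);t=W[2:].mean(0);a=(t-b)/np.linalg.norm(t-b)
print("len",np.linalg.norm(t-b),"dir",np.degrees(np.arctan2(a[1],a[0])),"origin",(b+t)/2+.024*a)
E
python3 -m creep '{"xyz":[[50,11,0],[50,11,0],[50,11,-5],[50,11,0],[50,11,0]],"spin":[0,0,0,0,0]}' 60
python3 -m creep '{"xyz":[[50,11,0],[50,11,0],[15,4.5,0],[0,0,0],[0,0,0]],"spin":[0,0,0,0.18,0.18]}'
python3 -m creep '{"xyz":[[0,0,0],[0,0,0],[0,0,0],[0,0,0],[0,0,0]],"spin":[0.18,0.18,0.18,0.18,0.18]}'
python3 -m creep '{"xyz":[[0,0,0],[0,0,0],[0,0,0],[0,0,0]],"spin":[0.18,0.19,0,0]}'
python3 - <<'E'
from h import *
m,im=snap("wrist","w10")
go(.549,.278,.25,.145)
E
```

```text
[[219. 179.]
 [219.  65.]
 [284.  65.]
 [284. 179.]] [[ 0.5073 -0.1183]
 [ 0.485   0.0057]
 [ 0.5535  0.0201]
 [ 0.5821 -0.1028]]
len 0.1260557535069242 dir 101.66027027693256 origin [ 0.52712773 -0.0253163 ]
time_s: 12.42
ee_pos: [0.5443, 0.1617, 0.2432]
eef_rot: [-3.139, 0.0, 1.777]
force: [0.1, 0.0, 0.2]
grip_width: 0.0599
time_s: 13.05
ee_pos: [0.5473, 0.2775, 0.2434]
eef_rot: [-3.14, 0.001, 1.411]
force: [-0.4, -0.5, -0.6]
grip_width: 0.0602
time_s: 13.68
ee_pos: [0.5473, 0.2771, 0.2436]
eef_rot: [-3.142, 0.002, 0.51]
force: [-0.2, -0.1, -0.6]
grip_width: 0.0599
time_s: 14.18
ee_pos: [0.5474, 0.2776, 0.2443]
eef_rot: [3.141, 0.001, 0.153]
force: [-0.3, -0.6, 0.5]
grip_width: 0.0601
at [0.5474 0.2778 0.2445] yaw [3.1414e+00 5.0000e-04 1.5260e-01] t 14.22 F [ 0.2 -0.3  0.5] g 59.8
tool shift mm [ 1.6  0.  -5.5] norm 5.8 spin 0.008
```

View pics/w10.png

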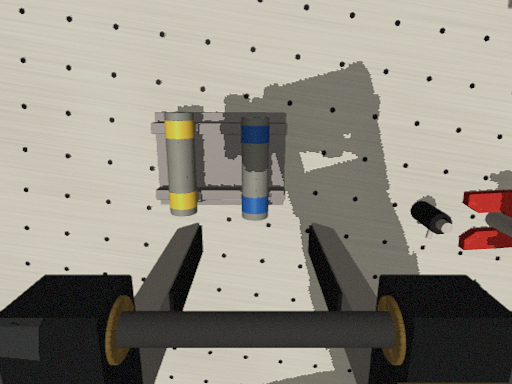

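```bash
python3 - <<'E'
from h import *
m=ctrl.camera_model("wrist");im=cv2.imread("pics/w10.png")
cv2.imwrite("pics/w10c.png",cv2.resize(im[100:230,150:300],None,fx=4.5,fy=4.5,interpolation=cv2.INTER_CUBIC))
h=cv2.cvtColor(im,cv2.COLOR_BGR2HSV)
k=((h[...,0]>=105)&(h[...,0]<=130)&(h[...,1]>120)).astype(np.uint8);k[:100]=0;k[225:]=0
n,l,st,ce=cv2.connectedComponentsWithStats(k)
C=[]
for i in range(1,n):
    if st[i,4]>40:
        print(st[i],ce[i],onz(m,*ce[i],.045)[:2].round(4)); C.append(onz(m,*ce[i],.045)[:2])
C=np.array(C);print("mid",C.mean(0),"sep",np.linalg.norm(C[0]-C[1]),"yaw",np.arctan2(*(C[0]-C[1])[::-1]))
E
```

```text
[241 125  28  19 483] [254.77018634 134.23809524] [0.5884 0.2849]
[242 196  26  18 407] [254.52579853 204.87960688] [0.5127 0.2736]
mid [0.5505328  0.27924376] sep 0.07660893631263387 yaw 0.14907261202858044
```

View pics/w10c.png

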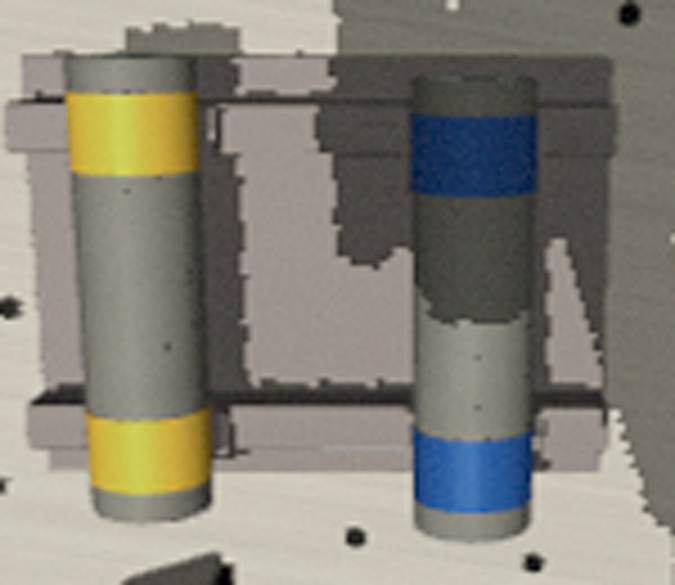

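```bash
python3 - <<'E'
from h import *
m=ctrl.camera_model("wrist");f=lambda x,y:((x+.5)/4.5-.5+150,(y+.5)/4.5-.5+100)
W=[onz(m,*f(*p),.052)[:2] for p in((474,117),(474,196),(473,438),(473,512),(473,538))]
print(np.round(W,4),"mid outer",(W[0]+W[3])/2,"inner",(W[1]+W[2])/2,"sep",np.linalg.norm(W[0]-W[3]),np.linalg.norm(W[1]-W[2]))
go(.5505,.279,.04,.149)
E
```

```text
[[0.5976 0.2862]
 [0.5802 0.2835]
 [0.5236 0.275 ]
 [0.5053 0.2722]
 [0.4988 0.2712]] mid outer [0.55147704 0.2791921 ] inner [0.55187772 0.27925218] sep 0.09334835460464157 0.05719870319877061
at [0.5474 0.2778 0.2445] yaw [3.1414e+00 5.0000e-04 1.5260e-01] t 14.22 F [ 0.2 -0.3  0.5] g 59.8
tool shift mm [  3.4  -0.8 204.5] norm 204.5 spin 0.004
```

```bash
python3 -m creep '{"xyz":[[4.5,-0.8,30],[0,0,45],[0,0,45],[0,0,40],[0,0,25]],"spin":[0.004,0,0,0,0]}'
python3 -m creep '{"xyz":[[0,0,12],[0,0,7],[0,0,0]],"spin":[0,0,0]}'
python3 - <<'E'
from h import *
m,im=snap("wrist","w11")
go(.5517,.279,.04,.149)
E
```

```text
time_s: 14.85
ee_pos: [0.551, 0.2791, 0.0576]
eef_rot: [3.141, 0.002, 0.148]
force: [-0.4, -0.7, 0.7]
grip_width: 0.0599
time_s: 15.22
ee_pos: [0.5519, 0.2796, 0.0412]
eef_rot: [-3.141, -0.0, 0.146]
force: [0.1, -0.3, 0.8]
grip_width: 0.0599
at [0.5521 0.2797 0.0416] yaw [-3.1414e+00 -1.0000e-03  1.4570e-01] t 15.28 F [-0. -0.  0.] g 59.6
tool shift mm [-0.4  0.6  1.6] norm 1.8 spin -0.003
```

View pics/w11.png

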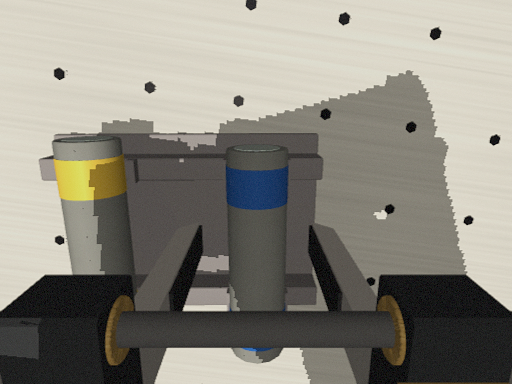

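Blue barrel sits centred between the fingers. Close with moderate force and lift.

```bash
python3 -m creep '{"xyz":[[0,0,1.5],[0,0,0],[0,0,0],[0,0,0],[0,0,0]],"spin":[0,0,0,0,0]}' 20 20
python3 -m creep '{"xyz":[[0,0,-5],[0,0,-15],[0,0,-40],[0,0,-50],[0,0,-50]],"spin":[0,0,0,0,0]}'
python3 -m creep '{"xyz":[[0,0,0],[0,0,0]],"spin":[0,0]}'
python3 - <<'E'
from h import *
m,im=snap("wrist","w12")
go(.5276,-.0258,.2,.206)
E
```

```text
time_s: 15.9
ee_pos: [0.5518, 0.2795, 0.0395]
eef_rot: [-3.142, -0.0, 0.145]
force: [-0.4, -0.8, 1.2]
grip_width: 0.0293
time_s: 16.52
ee_pos: [0.5515, 0.2795, 0.202]
eef_rot: [-3.141, -0.001, 0.145]
force: [0.7, 0.3, -1.2]
grip_width: 0.0295
time_s: 16.77
ee_pos: [0.5513, 0.2794, 0.199]
eef_rot: [3.141, 0.001, 0.145]
force: [-0.1, -0.2, -1.4]
grip_width: 0.0292
at [0.5512 0.2793 0.1983] yaw [3.1411e+00 1.9000e-03 1.4530e-01] t 16.82 F [ 0.  -0.2 -2.2] g 29.5
tool shift mm [-67.5 298.5  -1.5] norm 306.0 spin -0.061
```

View pics/w12.png

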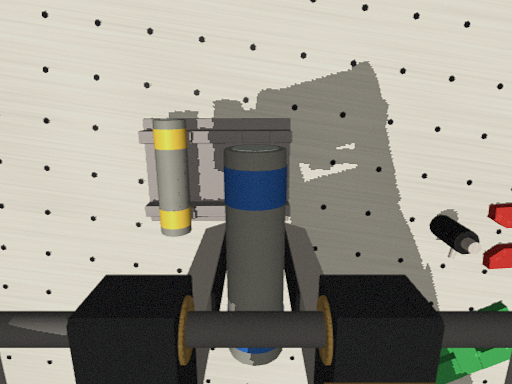

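```bash
python3 - <<'E'
from h import *
im=cv2.imread("pics/w12.png")
print([(r,im[r,256].tolist()) for r in list(range(140,175,1))+list(range(200,216))][::1])
m=ctrl.camera_model("wrist");o=ctrl.get_obs();R=Ro.from_euler("xyz",o["eef_rot"]).as_matrix()
z=o["ee_pos"][2]+.0125
for p in((255.5,167),(255.5,208),(255.5,150)): print(p,(R.T@(onz(m,*p,z)-o["ee_pos"])*1e3).round(1))
cv2.imwrite("pics/w12c.png",cv2.resize(im[135:370,205:305],None,fx=2.5,fy=2.5))
E
```

```text
[(140, [76, 79, 85]), (141, [75, 79, 83]), (142, [70, 74, 78]), (143, [78, 80, 86]), (144, [68, 69, 72]), (145, [75, 84, 76]), (146, [81, 84, 82]), (147, [75, 77, 76]), (148, [73, 79, 77]), (149, [73, 81, 76]), (150, [75, 78, 74]), (151, [86, 90, 88]), (152, [56, 61, 62]), (153, [79, 86, 88]), (154, [79, 85, 86]), (155, [74, 81, 83]), (156, [81, 86, 85]), (157, [75, 84, 88]), (158, [76, 86, 86]), (159, [70, 79, 80]), (160, [78, 84, 86]), (161, [80, 84, 87]), (162, [79, 87, 87]), (163, [76, 82, 85]), (164, [73, 78, 79]), (165, [78, 87, 85]), (166, [75, 84, 83]), (167, [77, 86, 87]), (168, [78, 85, 87]), (169, [75, 82, 84]), (170, [74, 86, 90]), (171, [99, 60, 39]), (172, [105, 58, 26]), (173, [103, 53, 26]), (174, [107, 64, 28]), (200, [104, 60, 30]), (201, [104, 58, 27]), (202, [102, 50, 12]), (203, [107, 62, 27]), (204, [105, 58, 26]), (205, [103, 57, 25]), (206, [104, 54, 24]), (207, [105, 61, 27]), (208, [102, 56, 23]), (209, [109, 63, 31]), (210, [93, 69, 50]), (211, [82, 85, 87]), (212, [76, 82, 85]), (213, [82, 86, 90]), (214, [77, 83, 84]), (215, [74, 82, 82])]
(255.5, 167) [ 48.   -0.6 -12.6]
(255.5, 208) [ 29.6  -0.6 -12.6]
(255.5, 150) [ 55.3  -0.6 -12.6]
```

View pics/w12c.png

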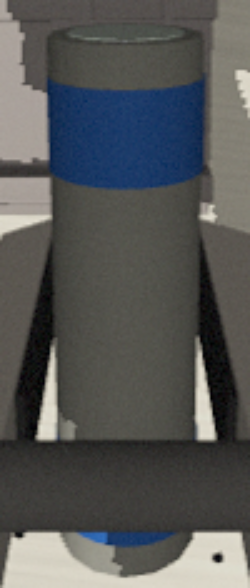

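```bash
python3 -m creep '{"xyz":[[-6,27,0],[-9,40,0],[-9,40,0],[-9,40,0],[-9,40,0]],"spin":[0,0,0,0,0]}'
python3 -m creep '{"xyz":[[-9,40,0],[-9,40,0],[-7.6,31.5,0],[0,0,0],[0,0,0]],"spin":[0,0,0,-0.06,0]}'
python3 - <<'E'
from h import *
m,im=snap("wrist","w13");snap("side","s13")
s=cv2.imread("pics/s13.png");cv2.imwrite("pics/s13c.png",cv2.resize(s[60:200,140:320],None,fx=4,fy=4,interpolation=cv2.INTER_CUBIC))
go(.5275,-.0252,.1195,.206)
E
```

```text
time_s: 17.45
ee_pos: [0.5365, 0.0871, 0.198]
eef_rot: [-3.141, 0.002, 0.145]
force: [0.5, -0.1, -1.5]
grip_width: 0.0295
time_s: 18.08
ee_pos: [0.5276, -0.0258, 0.1982]
eef_rot: [-3.141, 0.002, 0.204]
force: [0.5, 0.5, -1.6]
grip_width: 0.0294
at [ 0.5278 -0.0253  0.1986] yaw [-3.1411e+00  1.3000e-03  2.0440e-01] t 18.18 F [-0.1 -0.1 -2.7] g 29.4
tool shift mm [-0.2 -0.1 79.1] norm 79.1 spin -0.002
```

View pics/w13.png

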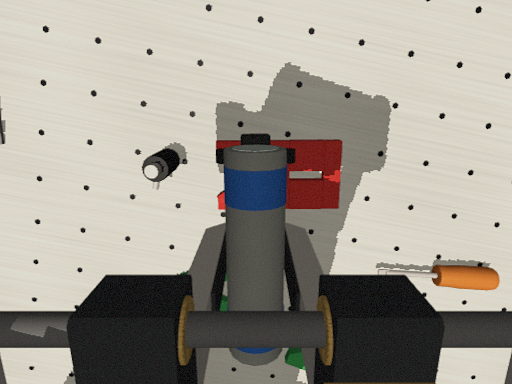

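View pics/s13c.png

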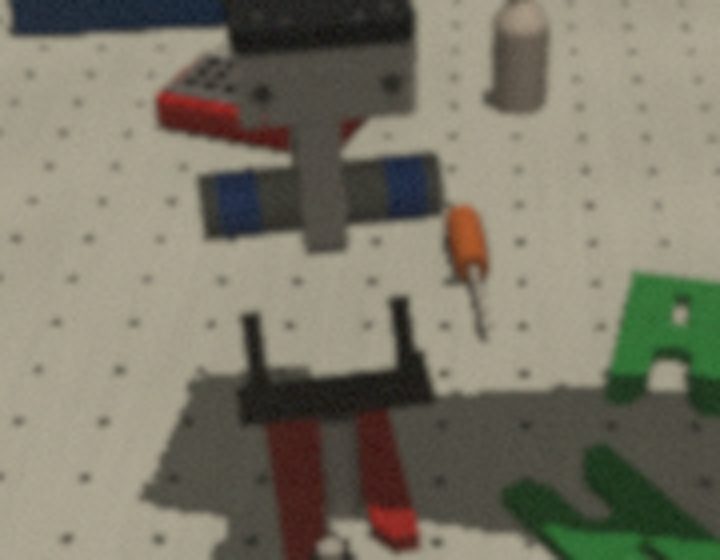

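Barrel is level and centred above the V-rests (rests at wrist (225,155)/(287,155), either side of the barrel). Lower it.

```bash
python3 -m creep '{"xyz":[[0,0,15],[0,0,20],[0,0,18],[0,0,10],[0,0,5]],"spin":[0,0,0,0,0]}'
python3 -m creep '{"xyz":[[0,0,3],[0,0,2],[0,0,1],[0,0,1],[0,0,0]],"spin":[0,0,0,0,0]}'
```

```text
time_s: 18.8
ee_pos: [0.5278, -0.0254, 0.1305]
eef_rot: [-3.141, 0.001, 0.205]
force: [-0.6, 0.1, -1.6]
grip_width: 0.0289
time_s: 19.42
ee_pos: [0.528, -0.0256, 0.1244]
eef_rot: [3.142, -0.0, 0.205]
force: [0.2, 0.8, -1.7]
grip_width: 0.029
```

```bash
python3 -m creep '{"xyz":[[0,0,1.5],[0,0,1],[0,0,1],[0,0,0]],"spin":[0,0,0,0]}'
python3 -m creep '{"xyz":[[0,0,0.5],[0,0,0.5],[0,0,0]],"spin":[0,0,0]}'

```

```text
time_s: 19.92
ee_pos: [0.528, -0.0256, 0.1207]
eef_rot: [-3.142, 0.0, 0.205]
force: [-0.7, 0.9, -1.7]
grip_width: 0.0301
time_s: 20.3
ee_pos: [0.528, -0.0256, 0.1198]
eef_rot: [3.142, 0.0, 0.205]
force: [0.2, 1.0, -1.2]
grip_width: 0.0296
```

```bash
python3 -m creep '{"xyz":[[0,0,0.5],[0,0,0.5],[0,0,0]],"spin":[0,0,0]}'
python3 -m creep '{"xyz":[[0,0,0.5],[0,0,0.5],[0,0,0]],"spin":[0,0,0]}'

```

```text
time_s: 20.68
ee_pos: [0.5282, -0.0257, 0.1194]
eef_rot: [3.141, -0.001, 0.205]
force: [-3.1, -1.0, 5.4]
grip_width: 0.0298
time_s: 21.05
ee_pos: [0.5283, -0.0257, 0.1193]
eef_rot: [3.141, -0.001, 0.205]
force: [-8.0, -0.6, 15.8]
grip_width: 0.0292
```

```bash
python3 -m creep '{"xyz":[[0,0,-0.7],[0,0,0]],"spin":[0,0]}'
python3 -m creep '{"xyz":[[0,0,0],[0,0,0],[0,0,0],[0,0,0]],"spin":[0,0,0,0]}' 50
python3 - <<'E'
from h import *
m,im=snap("wrist","w14");snap("side","s14")
s=cv2.imread("pics/s14.png");cv2.imwrite("pics/s14c.png",cv2.resize(s[60:200,140:320],None,fx=4,fy=4,interpolation=cv2.INTER_CUBIC))
go(.5275,-.0252,.25,.206)
E
```

```text
time_s: 21.3
ee_pos: [0.5282, -0.0257, 0.1193]
eef_rot: [3.141, -0.001, 0.205]
force: [-3.8, -0.4, 8.5]
grip_width: 0.0296
time_s: 21.8
ee_pos: [0.528, -0.0256, 0.1184]
eef_rot: [-3.142, 0.0, 0.205]
force: [-0.7, -0.6, 0.4]
grip_width: 0.05
at [ 0.528  -0.0256  0.1185] yaw [-3.1416e+00  1.0000e-04  2.0530e-01] t 21.9 F [-0.3  0.1 -0.4] g 50.2
tool shift mm [  -0.4   -0.5 -131.5] norm 131.5 spin -0.001
```

View pics/s14c.png

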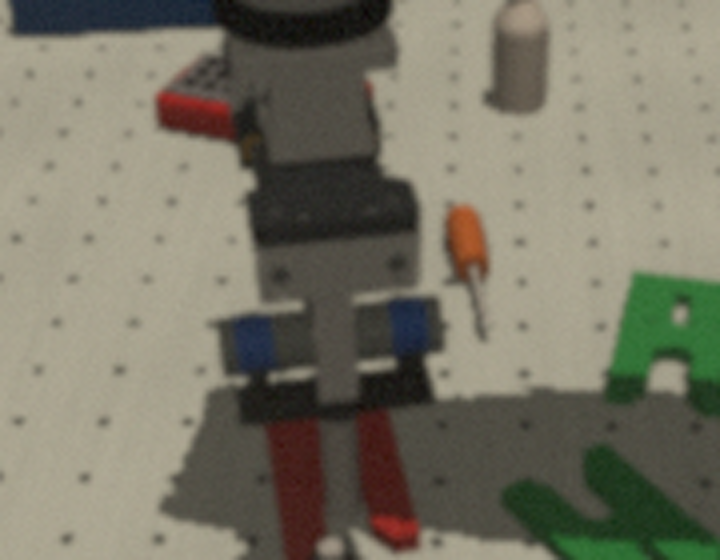

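View pics/w14.png

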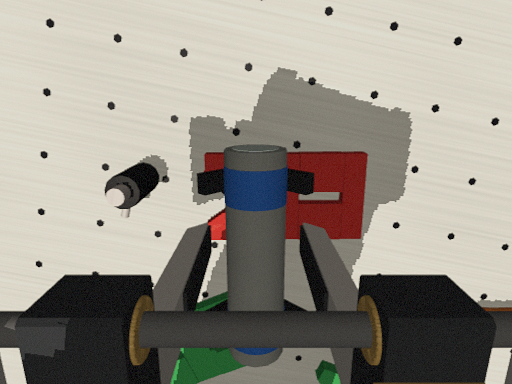

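```bash
python3 -m creep '{"xyz":[[0,0,-8],[0,0,-25],[0,0,-45],[0,0,-50],[0,0,-50]],"spin":[0,0,0,0,0]}'
python3 -m creep '{"xyz":[[0,0,0],[0,0,0]],"spin":[0,0]}'
python3 - <<'E'
from h import *
m,im=snap("wrist","w15");snap("side","s15")
s=cv2.imread("pics/s15.png");cv2.imwrite("pics/s15c.png",cv2.resize(s[60:230,140:320],None,fx=3.5,fy=3.5,interpolation=cv2.INTER_CUBIC))
go(.5275,-.0252,.25,.206)
# predicted band edges / ends along top line for ideal pose
c=np.array([.5275,-.0252,.132]);a=np.array([np.cos(.206),np.sin(.206),0])
for d in(.055,.0467,.0286,-.0286,-.0467,-.055):print(d,np.round(proj(m,c+a*d),1))
E
```

```text
time_s: 22.52
ee_pos: [0.5277, -0.0256, 0.2989]
eef_rot: [3.141, -0.001, 0.205]
force: [-0.1, -0.4, 0.8]
grip_width: 0.0501
time_s: 22.78
ee_pos: [0.5278, -0.0256, 0.2961]
eef_rot: [-3.141, 0.001, 0.205]
force: [-0.4, 0.1, -0.3]
grip_width: 0.0502
at [ 0.5277 -0.0256  0.2954] yaw [-3.1409e+00  1.9000e-03  2.0530e-01] t 22.88 F [-1.1  1.   0.5] g 50.0
tool shift mm [ 0.  -0.4 45.4] norm 45.4 spin -0.001
0.055 [255.2 123.6]
0.0467 [255.2 132.7]
0.0286 [255.2 152. ]
-0.0286 [255.3 209.6]
-0.0467 [255.3 226.7]
-0.055 [255.3 234.4]
```

View pics/w15.png

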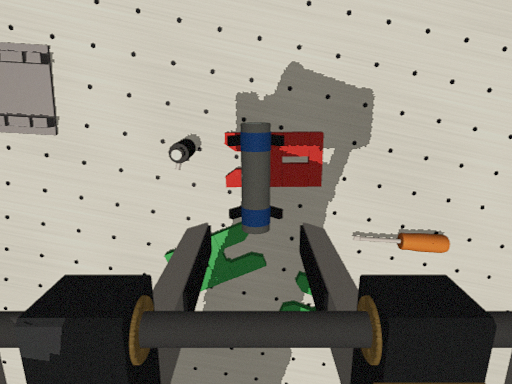

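View pics/s15c.png

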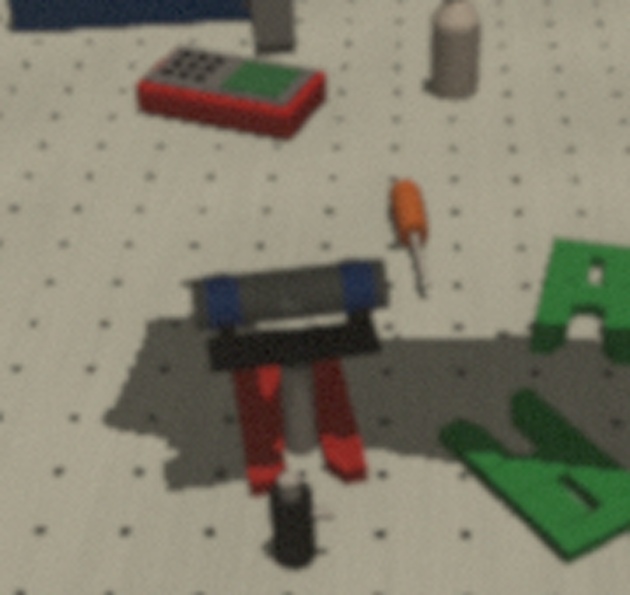

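```bash
python3 - <<'E'
from h import *
im=cv2.imread("pics/w15.png");h=cv2.cvtColor(im,cv2.COLOR_BGR2HSV)
k=((h[...,0]>=105)&(h[...,0]<=130)&(h[...,1]>100)).astype(np.uint8)
n,l,st,ce=cv2.connectedComponentsWithStats(k)
for i in range(1,n):
    if st[i,4]>40:
        col=np.where(k[:,255]&(l[:,255]==i))[0];print(st[i],ce[i].round(1),"rows@255",col.min()-.5,col.max()+.5)
snap("scene","sc15")
a=cv2.imread("pics/scene0.png");b=cv2.imread("pics/sc15.png")
cv2.imwrite("pics/cmp.png",np.vstack([cv2.resize(x[155:250,110:300],None,fx=3,fy=3,interpolation=cv2.INTER_CUBIC) for x in(a,b)]))
cv2.imwrite("pics/w15c.png",cv2.resize(im[110:245,215:335],None,fx=4.4,fy=4.4,interpolation=cv2.INTER_CUBIC))
E
```

```text
[238 132  35  20 582] [255.4 141.6] rows@255 132.5 151.5
[239 206  32  21 493] [255.4 217. ] rows@255 209.5 226.5
```

View pics/cmp.png

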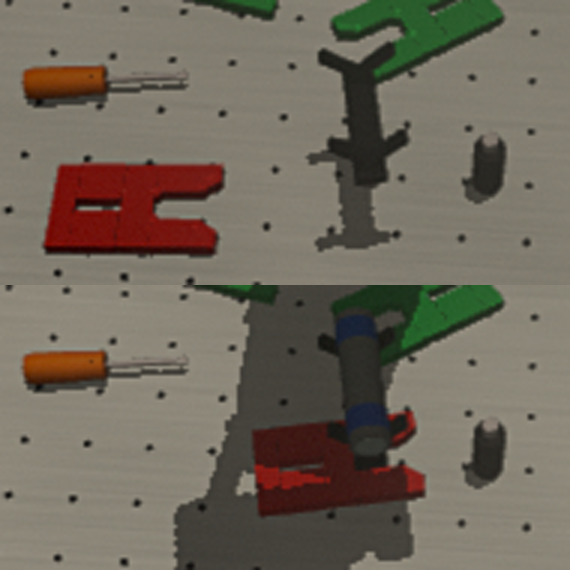

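View pics/w15c.png

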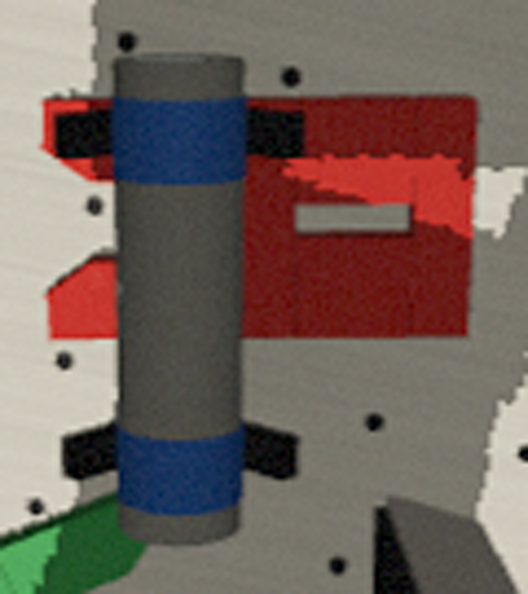

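All checks agree: the band edges are within 0.5 px of the predicted cradled pose, and the post and driver haven't moved.

```bash
python3 -c "
from station import ctrl
print(ctrl.hand_in())"
```

```text
the job is handed in; nothing more can be done
None
```

I slid the red fork flat onto the pillar, then laid the blue barrel across both V-rests, and handed in at about 23 s of the 67 s allowed. The hand-in gives no verdict.

- **Fork:** I gripped it by its long edges near the back and slid it along the table until it stopped against the pillar. The push force rose to 14 N there. Its measured origin was about 0.7 mm from my estimate of the pillar axis. The stall point was 1.8 mm further on than I had calculated, within the roughly 2 mm calibration error.
- **Blue barrel:** I lowered it in 0.5 mm steps and it touched down at the expected height. It briefly pressed down with 16 N, so I eased off before opening the fingers. In the last wrist picture the bands lie within about 0.5 px of the predicted centred, cradled position, and the gripper was clear above.
- **Bystanders:** The post and screwdriver look unmoved between the first and last scene pictures. I did not touch the yellow barrel or the green forks. The yellow barrel was last seen in its rest just after I lifted the blue one away, and I did not check it again at the end.

No check failed.

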